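# Thread the rivet punch through its guide and hold it over the rivet

### The job

Take the tall red-sleeved rivet punch out of the wooden tool block and lower it, foot first, through the upper and then the lower brass bushing of the punch guide. Finish still holding the punch in the gripper, upright through both bushings, with its foot hanging about midway in the gap between the lower bushing and the rivet on the anvil and not touching the rivet, so that a strap can be slid in underneath. Leave the other two tools, the dye jar and the mallet where they are.

Things in the scene. Friction and masses are not known exactly. Their poses are not given: they have to be found in the camera images.
- punch: Rivet punch, the tallest tool in the block: round rod 190 mm long, about 160 g. Steel shank 14 mm across up to 122 mm (lowest 2.5 mm taper to 11), then a red grip sleeve 20 mm across from 122 to 186 mm (too wide for the bushings), then a 4 mm steel end. Origin: centre of the foot (lower end); z runs up along the rod. Stands upright and loose in one hole of the block.
- guide: Punch guide, fixed: dark base 125 x 90 x 10 mm (x -80 to +45), grey column 24 x 50 mm, top at 136 mm, centred at x = -63; two arms from it to +x end in brass bushings on one vertical axis, over an anvil 44 mm across, top at 20 mm. Origin: on the bushing axis at bench level; z up. Nothing is higher than 142 mm.
- upper_bushing (a point): Centre of the mouth of the upper brass bushing, 142 mm above the bench. The mouth is a funnel: about 28 mm wide inside at the top, narrowing over 6 mm of depth to the 16.6 mm bore; the bushing is 16 mm high (its underside is 126 mm above the bench).
- lower_bushing (a point): Centre of the mouth of the lower brass bushing, 86 mm above the bench, same shape as the upper one; its underside is 70 mm above the bench.
- rivet_top (a point): Centre of the top of the brass rivet (14 mm in diameter) fixed on the anvil, 26 mm above the bench, on the bushing axis. The gap from here to the underside of the lower bushing is 44 mm.
- tool_block: Wooden tool block fixed to the bench, 64 mm (x) by 190 mm (y) by 45 mm high, with three blind upright holes 16 mm wide and 35 mm deep in a row along its y axis, at y = -62, 0 and +62 mm; each holds one tool, whose foot stands on the hole's floor 10 mm above the bench. Origin: centre of the underside; z up.
- bevel_tool: Bystander in the block: dark steel shank 14 mm in diameter with a light wooden handle 22 mm in diameter, 120 mm tall in all (top 130 mm above the bench). Origin: centre of its foot.
- stamp_tool: Bystander in the block: bare aluminium rod 14 mm in diameter with an 18 mm head, 121 mm tall in all (top 131 mm above the bench). Origin: centre of its foot.
- dye_jar: Bystander: amber jar with a black cap standing on the bench, 44 mm in diameter, 75 mm high. Origin: centre of its underside.
- mallet: Bystander: mallet lying on the bench beyond the work; dark steel head 42 mm in diameter and 85 mm long, wooden handle 22 mm in diameter along its x axis, about 260 mm long in all. Origin: on the underside of the handle's line, 85 mm from the centre of the head.
Not all that is in view belongs to the job. What is shaped like the punch but orange or white is not meant.

How it is judged (in metres and radians):
On the way, in this order (a step that is already met when the one before it is completed fails the run):
1. the punch is held clear above the tool block (z of punch in the frame of tool_block above 0.05 m and contact force between the fingers and punch above 0.5 N), for 0.2 s.
2. the punch's foot is through the upper bushing but not yet in the lower one, punch upright (x of punch in the frame of guide between -0.01 and 0.01 m and y of punch in the frame of guide between -0.01 and 0.01 m and z of punch in the frame of guide between 0.075 and 0.125 m and angle between punch's own z axis and vertical below 0.15 rad), for 0.05 s.
At the end, for the whole second after the job is handed in: The fingers still hold the punch (more than 1 N), it spans both bushings upright (within 0.06 rad), its foot is within 5 mm of the bushing axis and between 30 and 66 mm above the bench (rivet top 26 mm, lower bushing's underside 70 mm), and it is still (x of punch in the frame of guide between -0.005 and 0.005 m and y of punch in the frame of guide between -0.005 and 0.005 m and z of punch in the frame of guide between 0.03 and 0.066 m and angle between punch's own z axis and vertical below 0.06 rad and contact force between the fingers and punch above 1 N and linear speed of punch below 0.02 m/s); the arm keeps its last pose, push and grip.
It fails at once if a bystander is moved by more than 30 mm (distance of any of bevel_tool, stamp_tool, dye_jar, mallet from where it was at the start of the episode above 0.03 m).
It fails at once if a bystander is knocked over (angle between any of bevel_tool, stamp_tool, dye_jar's own z axis and vertical above 0.4 rad).
It also fails if it takes over 53 s, if anything falls off the work surface, if the arm or the gripper's body presses on something with over 40 N, if the wrist force passes 120 N, or if a joint passes its speed limit or range.

### The arm

A 6-joint arm with a two-finger parallel gripper is mounted at the origin on the work surface. World frame = base frame: x ahead of the robot, y to its left, z up, the work surface at z = 0. Lengths are in m, angles in degrees, forces in N, time in s.
With the tool pointing down it reaches from about 0.375 to 0.9 m from the base axis. Payload 3.1 kg.
Tool frame: the origin (TCP) lies midway between the tips of the shut fingers; the grasp point (between the pads) lies bot.hold_point_z behind it (bot.hold_point_z is the distance from the TCP to the grasp point, in m); z points along the fingers, y is the direction in which the jaws open and shut (so a half turn about z gives the same grasp; the last joint's range is limited). The gripper opens to 87 mm and grips with 3 to 60 N. Pads are 19 mm wide; open, the fingers measure 117 mm over their backs; the gripper's body (75 mm by 190 mm) begins 51 mm behind the grasp point.
Start: joints at [66.263, 30.224, 82.088, -0, 67.689, -10.227], TCP at [0.146, 0.608, 0.223] pointing down, gripper open.
Joint ranges: [-176.69, 176.69], [-43.24, 126.21], [12.49, 139.97], [-82, 262], [0, 151.66], [-163.58, 163.58]. Speed limits (degrees/s): [159.86, 159.86, 180, 180, 180, 180].

### API

Orientations are given as a 3x3 rotation matrix whose columns are the frame's x, y, z axes.
In Python, from rig import bot, vision, hand_in gives the robot as it stands. The module is installed in compiled form; this text tells all that it offers.
- The arm moves only by the shell command python3 -m handwheel 'ROWS'. ROWS is JSON, a list of rows, each an object of numbers: "hand": the gripper's target within -1 to 1 (fully open at 1, half-way at 0, shut at -1); "dx", "dy", "dz": the shift along the world's x, y, z in cm; "wx", "wy", "wz": the turn, a rotation vector about the world's x, y, z in rad. In form: [{"hand": .., "dx": .., "dy": .., "dz": .., "wx": .., "wy": .., "wz": ..}, ...]. A call has 1 to 10 rows; each row shifts and turns the commanded pose from where the row before left it; what a row does not reach is not made up. A row lasts 1/10 s, in which the tool goes at most 50 mm and 8.59 degrees, less where a joint would pass 70% of its speed; a pose out of reach is approached as far as the arm can. A call with a gripper value outside its range is refused whole. The fingers move at their own pace and stop on an object; the grip force is fixed at half the most. Time passes only in rows, so rows that do not move let the fingers close. It gives the time, the measured TCP pose, the force and the opening at its end, in the units of the state.
- bot.read_state(): the state, without advancing time (a new reading comes with each control period).
- vision.capture(name): name is "side" or "top" or "wrist"; returns (picture, depth): 384x512x3 uint8, red, green, blue; 384x512 float32, m along the optical axis (not along the pixel's ray), 0 where there is no reading.
- vision.get_calibration(name): a dict with "fx", "fy", "cx", "cy" (pixels), "rvec" (rotation vector, rad) and "tvec" (3), from world to camera coordinates, as OpenCV has them. Camera axes: x right, y down, z forward; pixel columns grow to the right and rows downward; lengths in m; the calibration is good to about 2 mm. A picture is of the moment at which its call begins: read the wrist's pose just before it. get_calibration takes no time and is no camera call; for the wrist camera it gives the pose at the moment of the call.
- hand_in(): hands the job in, once; it reports no verdict.
The state is a dict: "time_s": time; "joint_positions": joint angles; "qvel": joint speeds; "tau": joint torques, N m; "position": TCP position; "tcp_rot": TCP orientation; "force": force on the tool from outside, world axes, zero at the start; "moment": the same for the moment, N m; "opening": opening from 0.0 (shut) to 1.0 (fully open).
Only numpy, scipy, OpenCV 4.12 (cv2) and the standard library are available. Lean on these libraries where they do the work, as an engineer would, in place of code of your own. Each camera call takes 0.05 s, during which the arm holds its last target.

## Working session

There is one attempt and no reset: what is moved stays moved. The work goes in short steps, Python scripts to look and compute and a shell command to move; the robot and the scene stay as the last step left them, time stands still between calls to the robot, and variables do not carry over. Pictures are saved under pics/ and viewed, and the job is handed in when it is done.

```bash
mkdir -p pics; ls; cat > h.py <<'E'
import numpy as np, cv2
from rig import bot, vision
def cal(n):
    c=vision.get_calibration(n)
    K=np.array([[c['fx'],0,c['cx']],[0,c['fy'],c['cy']],[0,0,1]]);R=cv2.Rodrigues(np.array(c['rvec'],float))[0];t=np.array(c['tvec'],float).ravel()
    return K,R,t
def ray(n,u,v,c=None):
    K,R,t=c or cal(n); d=R.T@np.linalg.inv(K)@np.array([u,v,1.]); return -R.T@t,d
def onz(n,u,v,z,c=None):
    o,d=ray(n,u,v,c); return o+d*(z-o[2])/d[2]
def dep(n,u,v,z,c=None):
    o,d=ray(n,u,v,c); return o+d*z
def proj(n,p,c=None):
    K,R,t=c or cal(n); q=K@(R@np.asarray(p,float)+t); return q[:2]/q[2]
E
python3 - <<'E'
from h import *
s=bot.read_state(); print({k:np.round(v,3).tolist() for k,v in s.items()}, bot.hold_point_z)
for n in ['top','side']:
    p,d=vision.capture(n); cv2.imwrite(f'pics/{n}0.png',p[...,::-1]); np.save(f'{n}0.npy',d)
    K,R,t=cal(n); print(n,-R.T@t,R[2],K[0,0])
E
```

```text
pics
{'time_s': 0.0, 'joint_positions': [66.263, 30.279, 82.157, -0.002, 67.686, -10.227], 'qvel': [0.108, -0.049, 0.022, 0.088, 0.019, -0.052], 'tau': [0.0, -44.004, -17.66, 0.063, 0.058, -0.0], 'position': [0.146, 0.607, 0.222], 'tcp_rot': [[-0.972, 0.234, -0.001], [0.234, 0.972, -0.002], [0.0, -0.002, -1.0]], 'force': [0.165, 0.071, -0.212], 'moment': [-0.061, -0.014, 0.007], 'opening': 1.002} 0.0187
top [0.36108649 0.02829243 1.32764228] [ 0.1601764  -0.00760154 -0.98705914] 499.3937214066031
side [ 0.31011774 -0.81941034  0.75524864] [ 0.24006566  0.76674224 -0.59537787] 476.38849551736155
```

View pics/top0.png

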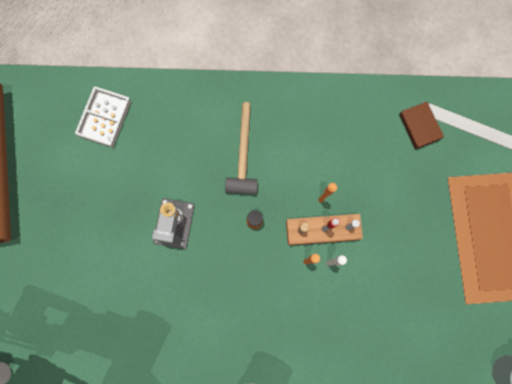

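View pics/side0.png

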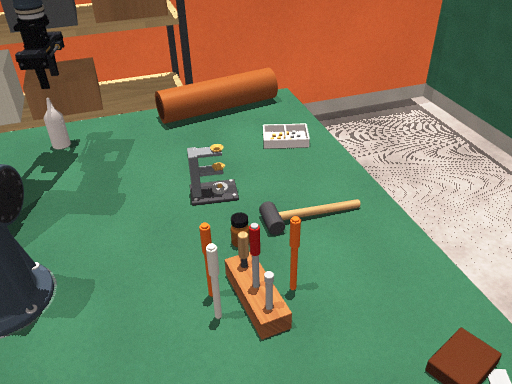

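The top view shows the block at about (325,230), with a red top at (334,223), a wood top at (304,228) and an aluminium top at (355,224). Three upright look-alikes stand outside the block: orange at (331,188), orange at (315,259) and white at (341,261). The guide is at (172,220). Next I'll enlarge the block and guide areas and measure them.

```bash
python3 - <<'E'
from h import *
t=cv2.imread('pics/top0.png'); s=cv2.imread('pics/side0.png')
a=cv2.resize(t[165:285,270:390],(480,480),interpolation=cv2.INTER_CUBIC)
b=cv2.resize(t[185:265,130:210],(480,480),interpolation=cv2.INTER_CUBIC)[:, :320]
cv2.imwrite('pics/cropT.png',np.hstack([a,b]))
a=cv2.resize(s[210:340,190:310],None,fx=3.4,fy=3.4,interpolation=cv2.INTER_CUBIC)
b=cv2.resize(s[135:210,180:250],None,fx=5,fy=5,interpolation=cv2.INTER_CUBIC)
o=np.zeros((445,770,3),np.uint8); o[:a.shape[0],:a.shape[1]]=a; o[:b.shape[0],410:410+b.shape[1]]=b
cv2.imwrite('pics/cropS.png',o)
# colour masks
for n,im in(('top',t),('side',s)):
    d=np.load(n+'0.npy'); hsv=cv2.cvtColor(im,cv2.COLOR_BGR2HSV)
    m={'red':((hsv[...,0]<5)|(hsv[...,0]>170))&(hsv[...,1]>170)&(hsv[...,2]>80),
       'brass':(hsv[...,0]>15)&(hsv[...,0]<30)&(hsv[...,1]>150)&(hsv[...,2]>120)}
    for k,x in m.items():
        q,l,st,ce=cv2.connectedComponentsWithStats(x.astype(np.uint8))
        for i in range(1,q):
            if st[i,4]>8:
                z=np.median(d[l==i]); print(n,k,ce[i].round(1),st[i],np.round(dep(n,*ce[i],z),3))
E
```

```text
top red [330.  224.6] [328 221   6   7  20] [ 0.5   -0.173  0.168]
side red [254.3 240.9] [249 226  11  30 278] [ 0.503 -0.188  0.169]
side brass [216.3 148.8] [213 147   8   5  33] [0.532 0.215 0.136]
side brass [217.6 165.7] [212 163  12   7  56] [0.533 0.22  0.082]
side brass [219.5 185.6] [218 184   4   4  11] [0.532 0.208 0.026]
side brass [295.  217.9] [292 216   7   4  18] [ 0.588 -0.177  0.192]
side brass [203.5 224.5] [199 222   9   7  28] [ 0.421 -0.137  0.191]
```

```bash
ls pics
```

```text
cropS.png
cropT.png
side0.png
top0.png
```

View pics/cropT.png

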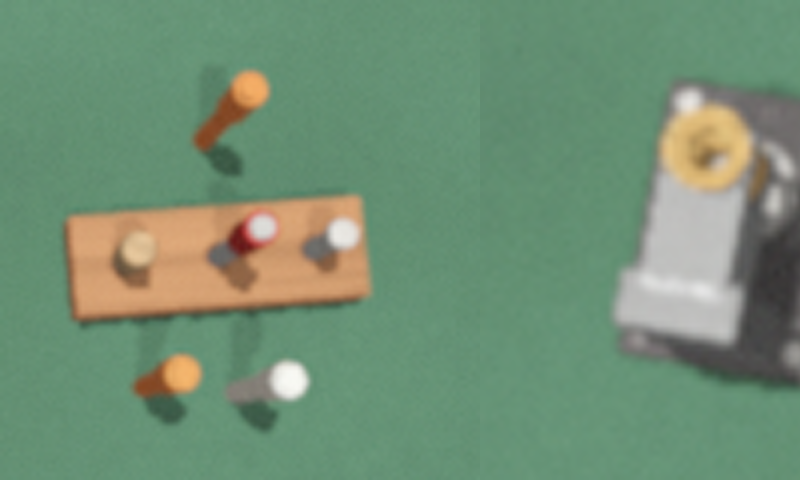

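View pics/cropS.png

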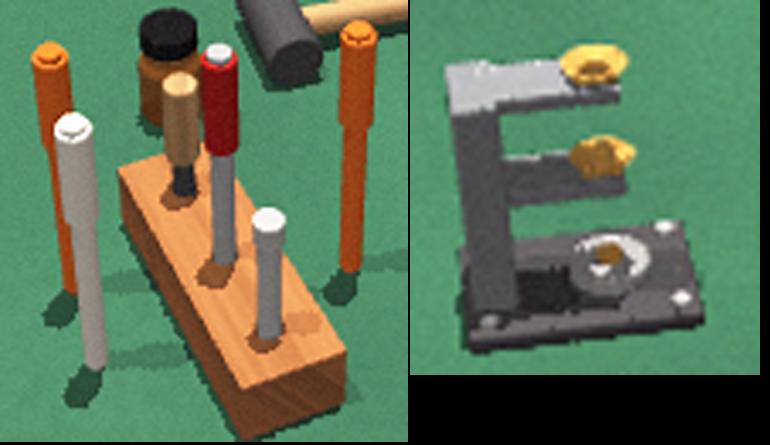

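Candidates by top-view pixel: red at (335,222), orange at (331,188), orange at (315,259) and white at (341,261). The enlarged crops confirm that only the red-sleeved one stands in a block hole (the middle one) and is the tallest there, so it is the punch. Next I'll measure it across both views.

```bash
python3 - <<'E'
from h import *
def tri(a,b):
    o1,d1=ray('top',*a);o2,d2=ray('side',*b);d1/=np.linalg.norm(d1);d2/=np.linalg.norm(d2)
    A=np.stack([d1,-d2],1);k=np.linalg.lstsq(A,o2-o1,rcond=None)[0];p,q=o1+k[0]*d1,o2+k[1]*d2
    return np.round((p+q)/2,4),round(float(np.linalg.norm(p-q)),4)
c=lambda x,y,s,ox,oy:((x+.5)/s-.5+ox,(y+.5)/s-.5+oy)
pt,ps=c(263,228,4,270,165),c(219,53,3.4,190,210)
bt,bs=c(226,147,6,130,185),c(595-410,63,5,180,135)
print('punch',onz('top',*pt,.2),onz('side',*ps,.2),tri(pt,ps))
print('bush',onz('top',*bt,.142),onz('side',*bs,.142),tri(bt,bs))
bb=[onz('top',*c(x,y,4,270,165),.045)[:2].round(4) for x,y in((67,216),(361,196),(371,296),(77,318))]
print('block corners',bb,np.mean(bb,0),'sizes',np.linalg.norm(bb[0]-bb[1]),np.linalg.norm(bb[1]-bb[2]))
rt=(219.5,185.6); print('rivet side',onz('side',*rt,.026))
for n,x,y,z in(('o1',250,90,.191),('o2',182,373,.191),('w',290,380,.191),('bev',140,243,.13),('stamp',343,233,.131)): print(n,onz('top',*c(x,y,4,270,165),z).round(3))
E
```

```text
punch [ 0.50350417 -0.18007636  0.2       ] [ 0.50586849 -0.18047262  0.2       ] (array([ 0.5047, -0.1803,  0.1999]), 0.0024)
bush [0.53085492 0.21247718 0.142     ] [0.53291922 0.21254601 0.142     ] (array([0.5319, 0.2123, 0.1421]), 0.002)
block corners [array([ 0.5277, -0.0816]), array([ 0.5456, -0.2726]), array([ 0.4807, -0.2783]), array([ 0.4618, -0.0888])] [ 0.50395  -0.180325] sizes 0.19183693596385445 0.06514982732133673
rivet side [0.53156647 0.20848323 0.026     ]
o1 [ 0.585 -0.175  0.191]
o2 [ 0.421 -0.135  0.191]
w [ 0.418 -0.197  0.191]
bev [ 0.501 -0.119  0.13 ]
stamp [ 0.51  -0.241  0.131]
```

The two views agree to about 2 mm, and the heights and sizes match the description. The punch is at (0.5045,-0.180) and the bushing axis at (0.532,0.2125). I'll move above the punch, going out in x first and then across.

```bash
python3 -m handwheel '[{"hand":1,"dx":4.5,"dy":-1.5,"dz":0.5},{"hand":1,"dx":4.5,"dy":-1.5,"dz":0.5},{"hand":1,"dx":4.5,"dy":-1.5,"dz":0.5},{"hand":1,"dx":4.5,"dy":-1.5,"dz":0.5},{"hand":1,"dx":4.5,"dy":-1.5,"dz":0.5},{"hand":1,"dx":4.5,"dy":-1.5,"dz":0.5},{"hand":1,"dx":4.5,"dy":-1.5},{"hand":1,"dx":4.4,"dy":-1.7}]'
python3 -m handwheel '[{"hand":1,"dy":-4.5},{"hand":1,"dy":-4.5},{"hand":1,"dy":-4.5},{"hand":1,"dy":-4.5},{"hand":1,"dy":-4.5},{"hand":1,"dy":-4.5},{"hand":1,"dy":-4.5},{"hand":1,"dy":-4.5},{"hand":1,"dy":-4.5},{"hand":1,"dy":-4.5}]'
```

```text
invalid input
invalid input
```

```bash
python3 -m handwheel '[{"hand":1,"dx":4.5,"dy":-1.5,"dz":0.5,"wx":0,"wy":0,"wz":0},{"hand":1,"dx":4.5,"dy":-1.5,"dz":0.5,"wx":0,"wy":0,"wz":0},{"hand":1,"dx":4.5,"dy":-1.5,"dz":0.5,"wx":0,"wy":0,"wz":0},{"hand":1,"dx":4.5,"dy":-1.5,"dz":0.5,"wx":0,"wy":0,"wz":0},{"hand":1,"dx":4.5,"dy":-1.5,"dz":0.5,"wx":0,"wy":0,"wz":0},{"hand":1,"dx":4.5,"dy":-1.5,"dz":0.5,"wx":0,"wy":0,"wz":0},{"hand":1,"dx":4.5,"dy":-1.5,"dz":0,"wx":0,"wy":0,"wz":0},{"hand":1,"dx":4.4,"dy":-1.7,"dz":0,"wx":0,"wy":0,"wz":0}]'
```

```text
time_s: 0.9
position: [0.5066, 0.4848, 0.2522]
tcp_rot: [[-0.972, 0.234, -0.0], [0.234, 0.972, -0.0], [0.0, -0.0, -1.0]]
force: [1.2, -0.2, -0.0]
opening: 1.0
```

```bash
python3 -m handwheel '[{"hand":1,"dx":0,"dy":-4.5,"dz":0,"wx":0,"wy":0,"wz":0},{"hand":1,"dx":0,"dy":-4.5,"dz":0,"wx":0,"wy":0,"wz":0},{"hand":1,"dx":0,"dy":-4.5,"dz":0,"wx":0,"wy":0,"wz":0},{"hand":1,"dx":0,"dy":-4.5,"dz":0,"wx":0,"wy":0,"wz":0},{"hand":1,"dx":0,"dy":-4.5,"dz":0,"wx":0,"wy":0,"wz":0},{"hand":1,"dx":0,"dy":-4.5,"dz":0,"wx":0,"wy":0,"wz":0},{"hand":1,"dx":0,"dy":-4.5,"dz":0,"wx":0,"wy":0,"wz":0},{"hand":1,"dx":0,"dy":-4.5,"dz":0,"wx":0,"wy":0,"wz":0},{"hand":1,"dx":0,"dy":-4.5,"dz":0,"wx":0,"wy":0,"wz":0},{"hand":1,"dx":0,"dy":-4.5,"dz":0,"wx":0,"wy":0,"wz":0}]'
python3 -m handwheel '[{"hand":1,"dx":0,"dy":-4.5,"dz":0,"wx":0,"wy":0,"wz":0},{"hand":1,"dx":0,"dy":-4.5,"dz":0,"wx":0,"wy":0,"wz":0},{"hand":1,"dx":0,"dy":-4.5,"dz":0,"wx":0,"wy":0,"wz":0},{"hand":1,"dx":0,"dy":-4.5,"dz":0,"wx":0,"wy":0,"wz":0},{"hand":1,"dx":-0.2,"dy":-3.4,"dz":0,"wx":0,"wy":0,"wz":0},{"hand":1,"dx":0,"dy":0,"dz":0,"wx":0,"wy":0,"wz":0},{"hand":1,"dx":0,"dy":0,"dz":0,"wx":0,"wy":0,"wz":0}]'
python3 - <<'E'
from h import *
for n in ['wrist','side']:
    p,d=vision.capture(n); cv2.imwrite(f'pics/{n}1.png',p[...,::-1]); np.save(f'{n}1.npy',d)
print(proj('wrist',[.5045,-.18,.2]))
E
```

```text
time_s: 1.9
position: [0.5044, 0.034, 0.2523]
tcp_rot: [[-0.972, 0.233, -0.0], [0.233, 0.972, 0.0], [0.001, -0.0, -1.0]]
force: [-0.0, 0.3, -1.2]
opening: 0.995
time_s: 2.6
position: [0.5024, -0.1787, 0.252]
tcp_rot: [[-0.972, 0.236, -0.001], [0.236, 0.972, 0.001], [0.001, 0.001, -1.0]]
force: [0.4, 0.3, -0.9]
opening: 0.997
[250.90791036 210.90639386]
```

View pics/wrist1.png

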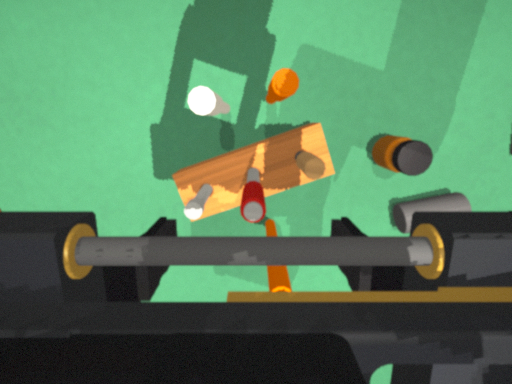

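View pics/side1.png

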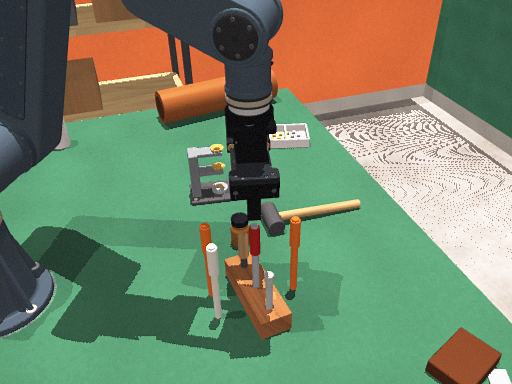

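The wrist view shows the red sleeve's steel end at (253,209), against a predicted (251,211). I'll refine the position from that.

```bash
python3 - <<'E'
from h import *
im=cv2.imread('pics/wrist1.png')
cv2.imwrite('pics/w1c.png',cv2.resize(im[160:235,215:290],None,fx=7,fy=7,interpolation=cv2.INTER_CUBIC))
print(onz('wrist',253,209,.2), -cal('wrist')[1].T@cal('wrist')[2], bot.read_state()['position'])
E
```

```text
[ 0.50344187 -0.17817418  0.2       ] [ 0.44014934 -0.16313694  0.41290206] [ 0.50251571 -0.17712844  0.25216585]
```

View pics/w1c.png

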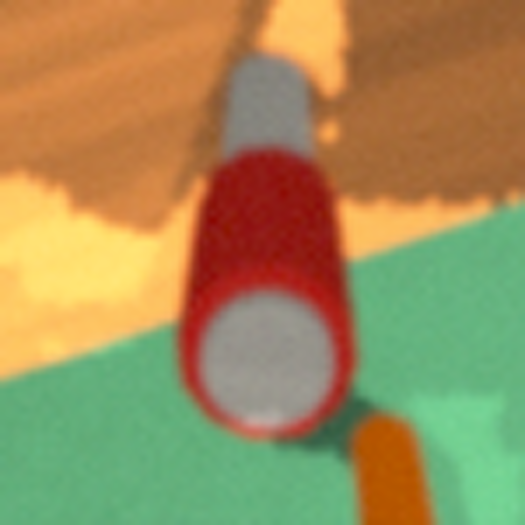

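```bash
python3 -m handwheel '[{"hand":1,"dx":0.2,"dy":0,"dz":-1.5,"wx":0,"wy":0,"wz":0},{"hand":1,"dx":0,"dy":0,"dz":-1.5,"wx":0,"wy":0,"wz":0},{"hand":1,"dx":0,"dy":0,"dz":-1.5,"wx":0,"wy":0,"wz":0},{"hand":1,"dx":0,"dy":0,"dz":-1.5,"wx":0,"wy":0,"wz":0},{"hand":1,"dx":0,"dy":0,"dz":-1.5,"wx":0,"wy":0,"wz":0},{"hand":1,"dx":0,"dy":0,"dz":-1.3,"wx":0,"wy":0,"wz":0},{"hand":1,"dx":0,"dy":0,"dz":-1.0,"wx":0,"wy":0,"wz":0},{"hand":1,"dx":0,"dy":0,"dz":0,"wx":0,"wy":0,"wz":0},{"hand":1,"dx":0,"dy":0,"dz":0,"wx":0,"wy":0,"wz":0}]'
python3 -m handwheel '[{"hand":-1,"dx":0,"dy":0,"dz":0,"wx":0,"wy":0,"wz":0},{"hand":-1,"dx":0,"dy":0,"dz":0,"wx":0,"wy":0,"wz":0},{"hand":-1,"dx":0,"dy":0,"dz":0,"wx":0,"wy":0,"wz":0},{"hand":-1,"dx":0,"dy":0,"dz":0,"wx":0,"wy":0,"wz":0},{"hand":-1,"dx":0,"dy":0,"dz":0,"wx":0,"wy":0,"wz":0},{"hand":-1,"dx":0,"dy":0,"dz":0,"wx":0,"wy":0,"wz":0},{"hand":-1,"dx":0,"dy":0,"dz":0,"wx":0,"wy":0,"wz":0},{"hand":-1,"dx":0,"dy":0,"dz":0,"wx":0,"wy":0,"wz":0},{"hand":-1,"dx":0,"dy":0,"dz":0,"wx":0,"wy":0,"wz":0},{"hand":-1,"dx":0,"dy":0,"dz":0,"wx":0,"wy":0,"wz":0}]'
python3 - <<'E'
from h import *
s=bot.read_state();print(s['opening'],s['force'],s['position'])
for n in ['side']:
    p,d=vision.capture(n); cv2.imwrite(f'pics/{n}2.png',cv2.resize(p[130:340,170:330,::-1],None,fx=2.8,fy=2.8))
E
```

```text
time_s: 3.6
position: [0.5052, -0.1777, 0.1547]
tcp_rot: [[-0.973, 0.233, 0.0], [0.233, 0.973, 0.0], [-0.0, 0.0, -1.0]]
force: [-0.0, -0.1, 0.6]
opening: 1.002
time_s: 4.6
position: [0.505, -0.1784, 0.1545]
tcp_rot: [[-0.972, 0.234, -0.0], [0.234, 0.972, -0.0], [0.0, -0.0, -1.0]]
force: [-0.3, -0.6, 0.6]
opening: 0.219
0.21900887503763222 [-0.33579647 -0.55095169  0.62083396] [ 0.50496769 -0.17840537  0.15452883]
```

View pics/side2.png

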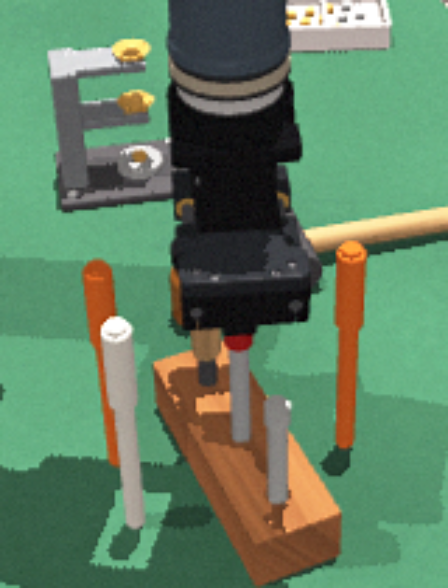

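The opening of 0.219 × 87 mm is about 19 mm, which fits the 20 mm sleeve, so the punch is gripped. I'll lift it straight up.

```bash
python3 -m handwheel '[{"hand":-1,"dx":0,"dy":0,"dz":0.8,"wx":0,"wy":0,"wz":0},{"hand":-1,"dx":0,"dy":0,"dz":1.2,"wx":0,"wy":0,"wz":0},{"hand":-1,"dx":0,"dy":0,"dz":1.8,"wx":0,"wy":0,"wz":0},{"hand":-1,"dx":0,"dy":0,"dz":2,"wx":0,"wy":0,"wz":0},{"hand":-1,"dx":0,"dy":0,"dz":2,"wx":0,"wy":0,"wz":0},{"hand":-1,"dx":0,"dy":0,"dz":2,"wx":0,"wy":0,"wz":0},{"hand":-1,"dx":0,"dy":0,"dz":2,"wx":0,"wy":0,"wz":0},{"hand":-1,"dx":0,"dy":0,"dz":2,"wx":0,"wy":0,"wz":0},{"hand":-1,"dx":0,"dy":0,"dz":1.5,"wx":0,"wy":0,"wz":0},{"hand":-1,"dx":0,"dy":0,"dz":0.7,"wx":0,"wy":0,"wz":0}]'
python3 -m handwheel '[{"hand":-1,"dx":0,"dy":0,"dz":0,"wx":0,"wy":0,"wz":0},{"hand":-1,"dx":0,"dy":0,"dz":0,"wx":0,"wy":0,"wz":0},{"hand":-1,"dx":0,"dy":0,"dz":0,"wx":0,"wy":0,"wz":0}]'
python3 - <<'E'
from h import *
for n in ['side']:
    p,d=vision.capture(n); cv2.imwrite(f'pics/{n}3.png',cv2.resize(p[100:340,150:350,::-1],None,fx=2.4,fy=2.4))
E
```

```text
time_s: 5.65
position: [0.5055, -0.1783, 0.3171]
tcp_rot: [[-0.972, 0.233, 0.003], [0.233, 0.972, -0.002], [-0.003, -0.001, -1.0]]
force: [0.6, -1.0, -1.9]
opening: 0.226
time_s: 5.95
position: [0.5044, -0.1779, 0.3136]
tcp_rot: [[-0.972, 0.234, -0.002], [0.234, 0.972, 0.001], [0.002, 0.001, -1.0]]
force: [-0.6, -0.1, -0.6]
opening: 0.221
```

View pics/side3.png

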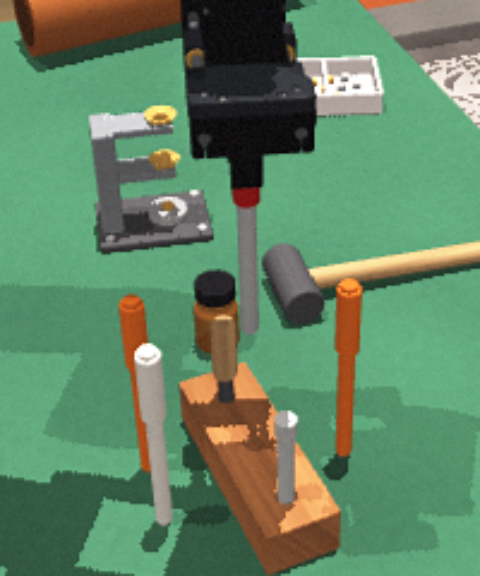

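The punch hangs upright below the fingers, with the foot at about (250,330) in the crop, roughly 0.17 m high and clear of everything. I'll carry it over to the guide.

```bash
python3 -m handwheel '[{"hand":-1,"dx":0.3,"dy":1.5,"dz":0.1,"wx":0,"wy":0,"wz":0},{"hand":-1,"dx":0.3,"dy":2.5,"dz":0.1,"wx":0,"wy":0,"wz":0},{"hand":-1,"dx":0.3,"dy":3,"dz":0.1,"wx":0,"wy":0,"wz":0},{"hand":-1,"dx":0.3,"dy":3,"dz":0.1,"wx":0,"wy":0,"wz":0},{"hand":-1,"dx":0.3,"dy":3,"dz":0.1,"wx":0,"wy":0,"wz":0},{"hand":-1,"dx":0.3,"dy":3,"dz":0.1,"wx":0,"wy":0,"wz":0},{"hand":-1,"dx":0.3,"dy":3,"dz":0,"wx":0,"wy":0,"wz":0},{"hand":-1,"dx":0.3,"dy":3,"dz":0,"wx":0,"wy":0,"wz":0},{"hand":-1,"dx":0.3,"dy":3,"dz":0,"wx":0,"wy":0,"wz":0},{"hand":-1,"dx":0,"dy":3,"dz":0,"wx":0,"wy":0,"wz":0}]'
python3 -m handwheel '[{"hand":-1,"dx":0,"dy":3,"dz":0,"wx":0,"wy":0,"wz":0},{"hand":-1,"dx":0,"dy":3,"dz":0,"wx":0,"wy":0,"wz":0},{"hand":-1,"dx":0,"dy":2.5,"dz":0,"wx":0,"wy":0,"wz":0},{"hand":-1,"dx":0,"dy":1.5,"dz":0,"wx":0,"wy":0,"wz":0},{"hand":-1,"dx":0,"dy":1,"dz":0,"wx":0,"wy":0,"wz":0},{"hand":-1,"dx":0,"dy":0,"dz":0,"wx":0,"wy":0,"wz":0},{"hand":-1,"dx":0,"dy":0,"dz":0,"wx":0,"wy":0,"wz":0},{"hand":-1,"dx":0,"dy":0,"dz":0,"wx":0,"wy":0,"wz":0},{"hand":-1,"dx":0,"dy":0,"dz":0,"wx":0,"wy":0,"wz":0}]'
python3 - <<'E'
from h import *
print(bot.read_state()['position'])
for n in ['side','wrist','top']:
    p,d=vision.capture(n); cv2.imwrite(f'pics/{n}4.png',p[...,::-1]); np.save(n+'4.npy',d)
im=cv2.imread('pics/side4.png')
cv2.imwrite('pics/side4c.png',cv2.resize(im[90:215,160:280],None,fx=4.5,fy=4.5,interpolation=cv2.INTER_CUBIC))
print('foot expected',proj('side',[.532,.2125,.17]),'mouth',proj('side',[.532,.2125,.142]),proj('wrist',[.532,.2125,.142]),proj('wrist',[.532,.2125,.17]))
E
```

```text
time_s: 7.0
position: [0.5316, 0.104, 0.3202]
tcp_rot: [[-0.972, 0.233, -0.001], [0.233, 0.972, 0.001], [0.001, 0.0, -1.0]]
force: [1.1, 0.2, -1.8]
opening: 0.223
time_s: 7.9
position: [0.5321, 0.2107, 0.3206]
tcp_rot: [[-0.972, 0.235, -0.0], [0.235, 0.972, -0.0], [-0.0, -0.0, -1.0]]
force: [-0.1, 0.1, -1.2]
opening: 0.22
[0.53213216 0.2107269  0.32059681]
foot expected [215.47216169 137.57315493] mouth [216.25370228 147.27253614] [254.98961108 174.73153637] [255.14934903 179.6975682 ]
```

View pics/side4c.png

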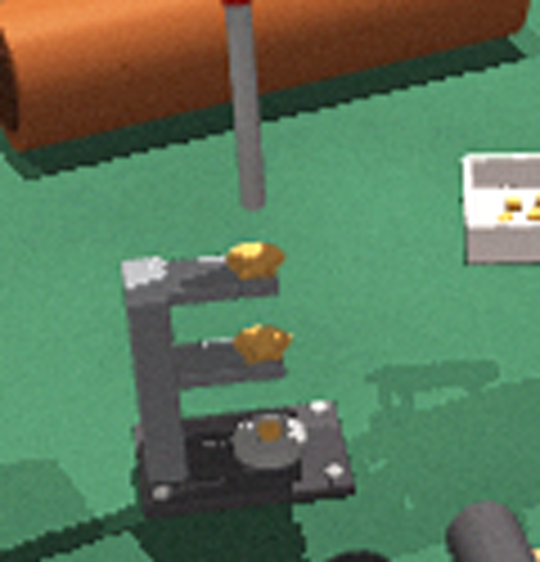

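View pics/wrist4.png

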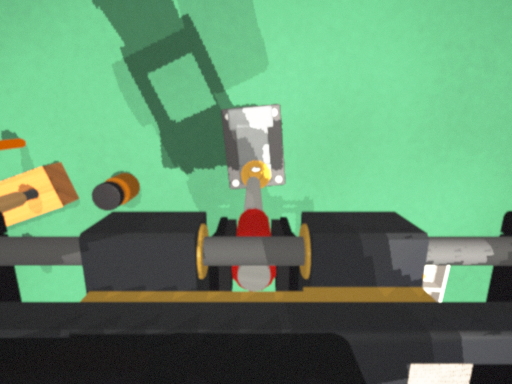

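```bash
python3 - <<'E'
from h import *
im=cv2.imread('pics/wrist4.png')
a=cv2.resize(im[140:230,210:300],None,fx=6,fy=6,interpolation=cv2.INTER_CUBIC)
cv2.imwrite('pics/w4c.png',a)
s=cv2.imread('pics/side4.png').astype(int); 
for v in range(94,140,4):
    r=s[v,200:232]; sat=r.max(1)-r.min(1); u=np.where(sat<25)[0]+200
    # expected centre for vertical rod through bushing axis: find height with this row
    zs=np.linspace(.15,.35,400); pr=np.array([proj('side',[.532,.2125,z]) for z in zs]); 
    i=np.argmin(abs(pr[:,1]-v)); print(v,u.min() if len(u) else None,u.max() if len(u) else None,u.mean() if len(u) else None,'exp',pr[i,0].round(2),'z',zs[i].round(3))
E
```

```text
94 210 215 212.5 exp 211.96 z 0.287
98 211 215 213.0 exp 212.28 z 0.277
102 211 215 213.0 exp 212.61 z 0.266
106 211 216 213.5 exp 212.92 z 0.256
110 212 231 221.4 exp 213.24 z 0.246
114 204 229 217.0 exp 213.58 z 0.235
118 201 217 209.0 exp 213.9 z 0.224Traceback (most recent call last):
  File "<stdin>", line 9, in <module>
  File "h.py", line 14, in proj
    K,R,t=c or cal(n); q=K@(R@np.asarray(p,float)+t); return q[:2]/q[2]
               ~~~^^^
  File "h.py", line 4, in cal
    c=vision.get_calibration(n)
ValueError: time passes only in moves, steps and waits
```

View pics/w4c.png

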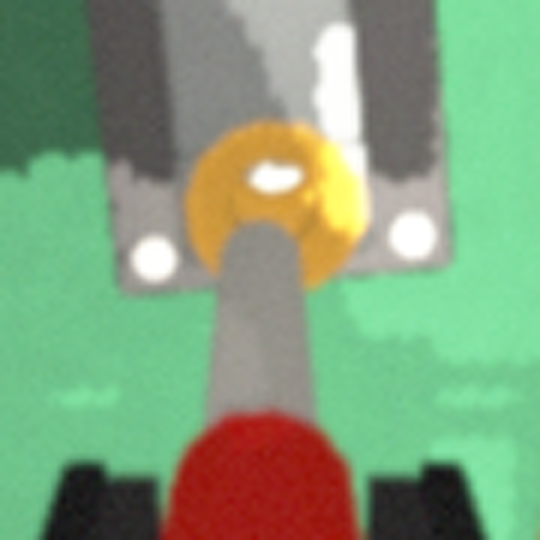

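```bash
python3 - <<'E'
from h import *
c=cal('wrist');print(c[1].round(3), c[0][0,0])
s=bot.read_state(); print(s['position'])
ring=onz('wrist',255.9,174.1,.142,c); 
for z in(.174,.176): foot=onz('wrist',253.2,181.2,z,c); print(ring,foot,ring-foot)
t=cv2.imread('pics/top4.png'); cv2.imwrite('pics/t4c.png',cv2.resize(t[170:270,120:220],None,fx=5,fy=5,interpolation=cv2.INTER_CUBIC))
E
```

```text
[[ 0.234  0.972  0.001]
 [ 0.944 -0.228  0.24 ]
 [ 0.234 -0.056 -0.971]] 304.5941702921836
[0.53211339 0.21107507 0.32062504]
[0.53153586 0.21366985 0.142     ] [0.53226203 0.21034609 0.174     ] [-0.00072617  0.00332376 -0.032     ]
[0.53153586 0.21366985 0.142     ] [0.53185404 0.21044397 0.176     ] [-0.00031818  0.00322588 -0.034     ]
```

View pics/t4c.png

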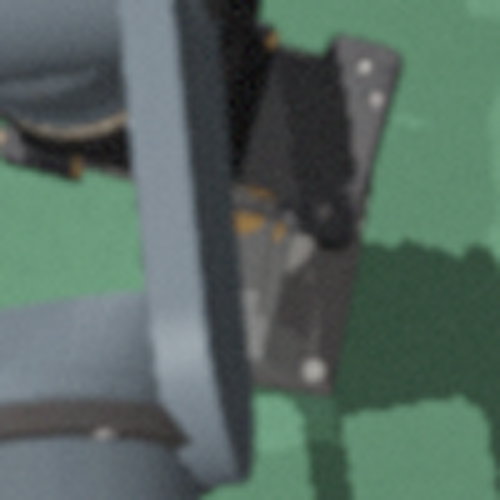

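The top view is blocked by the arm. The wrist and side views both say the foot is about 2.7 mm short in y. I'll correct that, come down to just above the funnel and look again.

```bash
python3 -m handwheel '[{"hand":-1,"dx":0,"dy":0.27,"dz":0,"wx":0,"wy":0,"wz":0},{"hand":-1,"dx":0,"dy":0,"dz":-1,"wx":0,"wy":0,"wz":0},{"hand":-1,"dx":0,"dy":0,"dz":-1,"wx":0,"wy":0,"wz":0},{"hand":-1,"dx":0,"dy":0,"dz":-0.7,"wx":0,"wy":0,"wz":0},{"hand":-1,"dx":0,"dy":0,"dz":0,"wx":0,"wy":0,"wz":0},{"hand":-1,"dx":0,"dy":0,"dz":0,"wx":0,"wy":0,"wz":0}]'
python3 - <<'E'
from h import *
o=np.zeros((480,800,3),np.uint8)
p,d=vision.capture('wrist'); im=p[...,::-1]
o[:480,:420]=cv2.resize(im[140:220,220:290],None,fx=6,fy=6,interpolation=cv2.INTER_CUBIC)
p,d=vision.capture('side'); im=p[...,::-1]
o[:480,440:800]=cv2.resize(im[110:190,185:245],None,fx=6,fy=6,interpolation=cv2.INTER_CUBIC)
cv2.imwrite('pics/c5.png',o)
print(bot.read_state()['position'])
E
```

```text
time_s: 8.65
position: [0.5319, 0.2144, 0.2931]
tcp_rot: [[-0.972, 0.234, -0.001], [0.234, 0.972, -0.0], [0.001, -0.0, -1.0]]
force: [0.4, -0.5, -0.6]
opening: 0.22
[0.53225495 0.21446373 0.29378061]
```

View pics/c5.png

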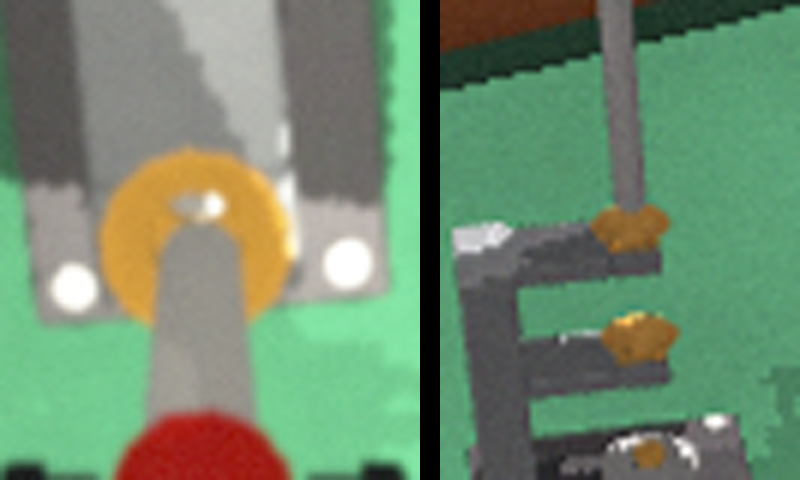

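In the wrist crop the rod is centred in the ring (rod 200 vs ring 199), and in the side crop it agrees within about 1 mm. I'll lower it through the upper bushing.

```bash
python3 -m handwheel '[{"hand":-1,"dx":0,"dy":0,"dz":-0.5,"wx":0,"wy":0,"wz":0},{"hand":-1,"dx":0,"dy":0,"dz":-0.4,"wx":0,"wy":0,"wz":0},{"hand":-1,"dx":0,"dy":0,"dz":-0.4,"wx":0,"wy":0,"wz":0},{"hand":-1,"dx":0,"dy":0,"dz":-0.3,"wx":0,"wy":0,"wz":0},{"hand":-1,"dx":0,"dy":0,"dz":0,"wx":0,"wy":0,"wz":0},{"hand":-1,"dx":0,"dy":0,"dz":0,"wx":0,"wy":0,"wz":0}]'
python3 -m handwheel '[{"hand":-1,"dx":0,"dy":0,"dz":-0.3,"wx":0,"wy":0,"wz":0},{"hand":-1,"dx":0,"dy":0,"dz":-0.3,"wx":0,"wy":0,"wz":0},{"hand":-1,"dx":0,"dy":0,"dz":-0.3,"wx":0,"wy":0,"wz":0},{"hand":-1,"dx":0,"dy":0,"dz":-0.3,"wx":0,"wy":0,"wz":0},{"hand":-1,"dx":0,"dy":0,"dz":-0.3,"wx":0,"wy":0,"wz":0},{"hand":-1,"dx":0,"dy":0,"dz":0,"wx":0,"wy":0,"wz":0},{"hand":-1,"dx":0,"dy":0,"dz":0,"wx":0,"wy":0,"wz":0}]'
python3 - <<'E'
from h import *
o=np.zeros((480,800,3),np.uint8)
p,d=vision.capture('wrist'); im=p[...,::-1]
o[:480,:420]=cv2.resize(im[140:220,220:290],None,fx=6,fy=6,interpolation=cv2.INTER_CUBIC)
p,d=vision.capture('side'); im=p[...,::-1]
o[:480,440:800]=cv2.resize(im[110:190,185:245],None,fx=6,fy=6,interpolation=cv2.INTER_CUBIC)
cv2.imwrite('pics/c6.png',o)
s=bot.read_state();print(s['position'],s['force'],s['moment'])
E
```

```text
time_s: 9.35
position: [0.532, 0.2144, 0.2775]
tcp_rot: [[-0.972, 0.234, -0.0], [0.234, 0.972, -0.0], [0.0, -0.0, -1.0]]
force: [-0.0, -0.3, -1.1]
opening: 0.223
time_s: 10.05
position: [0.532, 0.2144, 0.2624]
tcp_rot: [[-0.972, 0.234, -0.0], [0.234, 0.972, -0.0], [0.0, -0.0, -1.0]]
force: [0.2, 0.3, -1.7]
opening: 0.221
[0.53212323 0.21442283 0.26267288] [-0.20089499  0.28705481 -1.04642031] [-0.0075921   0.04260451 -0.01193165]
```

View pics/c6.png

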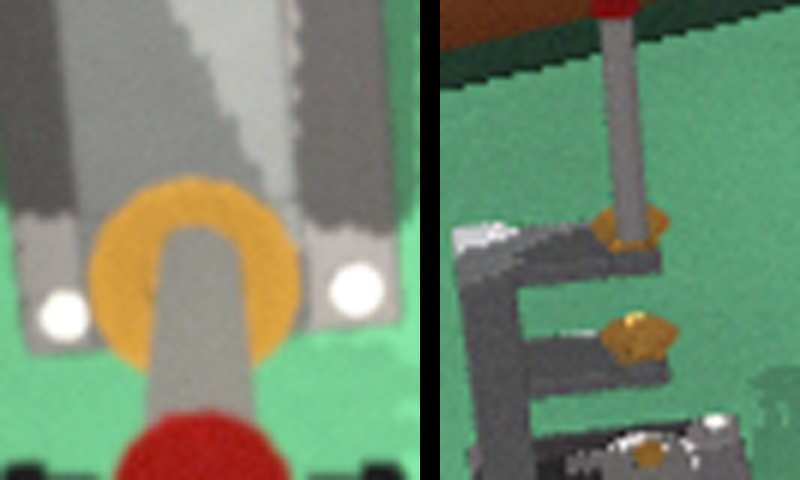

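The foot has entered the upper bushing with no contact force. The TCP height puts it at about 0.118 m. I'll continue down to the lower funnel, then through it.

```bash
python3 -m handwheel '[{"hand":-1,"dx":0,"dy":0,"dz":-0.4,"wx":0,"wy":0,"wz":0},{"hand":-1,"dx":0,"dy":0,"dz":-0.4,"wx":0,"wy":0,"wz":0},{"hand":-1,"dx":0,"dy":0,"dz":-0.4,"wx":0,"wy":0,"wz":0},{"hand":-1,"dx":0,"dy":0,"dz":-0.4,"wx":0,"wy":0,"wz":0},{"hand":-1,"dx":0,"dy":0,"dz":-0.4,"wx":0,"wy":0,"wz":0},{"hand":-1,"dx":0,"dy":0,"dz":-0.4,"wx":0,"wy":0,"wz":0},{"hand":-1,"dx":0,"dy":0,"dz":0,"wx":0,"wy":0,"wz":0},{"hand":-1,"dx":0,"dy":0,"dz":0,"wx":0,"wy":0,"wz":0}]'
python3 - <<'E'
from h import *
p,d=vision.capture('side'); im=p[...,::-1]
cv2.imwrite('pics/c7.png',cv2.resize(im[110:190,185:245],None,fx=7,fy=7,interpolation=cv2.INTER_CUBIC))
s=bot.read_state();print(s['position'],s['force'],s['moment'])
E
```

```text
time_s: 10.95
position: [0.532, 0.2144, 0.2384]
tcp_rot: [[-0.972, 0.234, -0.0], [0.234, 0.972, -0.0], [0.0, -0.0, -1.0]]
force: [0.2, -0.3, -0.8]
opening: 0.224
[0.53212816 0.21443119 0.23864671] [-0.11870873 -1.01553187 -1.26720588] [-0.08435192 -0.00740186 -0.0184356 ]
```

View pics/c7.png

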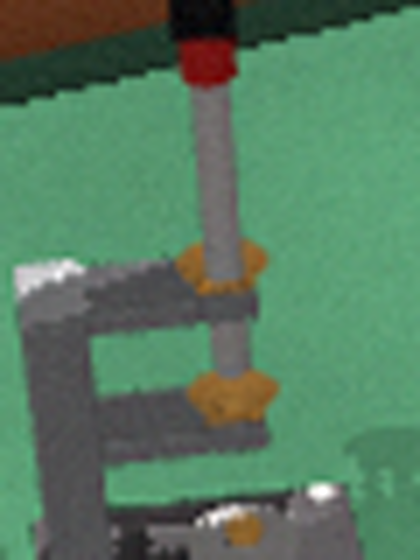

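The shank is visible between the two arms, with the foot just above the lower funnel at (232,378). The remaining descent is 4.6 cm.

```bash
python3 -m handwheel '[{"hand":-1,"dx":0,"dy":0,"dz":-0.4,"wx":0,"wy":0,"wz":0},{"hand":-1,"dx":0,"dy":0,"dz":-0.3,"wx":0,"wy":0,"wz":0},{"hand":-1,"dx":0,"dy":0,"dz":-0.3,"wx":0,"wy":0,"wz":0},{"hand":-1,"dx":0,"dy":0,"dz":-0.3,"wx":0,"wy":0,"wz":0},{"hand":-1,"dx":0,"dy":0,"dz":-0.3,"wx":0,"wy":0,"wz":0},{"hand":-1,"dx":0,"dy":0,"dz":0,"wx":0,"wy":0,"wz":0}]'
```

```text
time_s: 11.6
position: [0.5317, 0.2143, 0.222]
tcp_rot: [[-0.972, 0.234, -0.001], [0.234, 0.972, -0.0], [0.001, -0.0, -1.0]]
force: [0.8, -0.6, -1.1]
opening: 0.222
```

Still no contact force. I'll go the remaining 3 cm.

```bash
python3 -m handwheel '[{"hand":-1,"dx":0,"dy":0,"dz":-0.4,"wx":0,"wy":0,"wz":0},{"hand":-1,"dx":0,"dy":0,"dz":-0.4,"wx":0,"wy":0,"wz":0},{"hand":-1,"dx":0,"dy":0,"dz":-0.4,"wx":0,"wy":0,"wz":0},{"hand":-1,"dx":0,"dy":0,"dz":-0.4,"wx":0,"wy":0,"wz":0},{"hand":-1,"dx":0,"dy":0,"dz":-0.4,"wx":0,"wy":0,"wz":0},{"hand":-1,"dx":0,"dy":0,"dz":-0.4,"wx":0,"wy":0,"wz":0},{"hand":-1,"dx":0,"dy":0,"dz":-0.4,"wx":0,"wy":0,"wz":0},{"hand":-1,"dx":0,"dy":0,"dz":-0.15,"wx":0,"wy":0,"wz":0},{"hand":-1,"dx":0,"dy":0,"dz":0,"wx":0,"wy":0,"wz":0},{"hand":-1,"dx":0,"dy":0,"dz":0,"wx":0,"wy":0,"wz":0}]'
python3 - <<'E'
from h import *
p,d=vision.capture('side'); im=p[...,::-1]
cv2.imwrite('pics/side8.png',im)
cv2.imwrite('pics/c8.png',cv2.resize(im[120:210,180:250],None,fx=6,fy=6,interpolation=cv2.INTER_CUBIC))
s=bot.read_state();print(s['position'],s['force'],s['moment'],s['opening'])
for z in(.03,.048,.066,.07): print(z,(proj('side',[.532,.2125,z])-[180,120])*6)
E
```

```text
time_s: 12.6
position: [0.5321, 0.2144, 0.1931]
tcp_rot: [[-0.972, 0.234, 0.0], [0.234, 0.972, 0.0], [-0.0, 0.0, -1.0]]
force: [-0.7, 0.3, -1.1]
opening: 0.224
[0.53204737 0.21439557 0.19317227] [-0.67968659 -0.18509711 -1.63159864] [-0.00558805  0.00477404  0.01328866] 0.22370058797826217
0.03 [235.05417662 381.21725132]
0.048 [232.36114152 347.79509203]
0.066 [229.62210732 313.80205685]
0.07 [229.00706749 306.16904854]
```

View pics/c8.png

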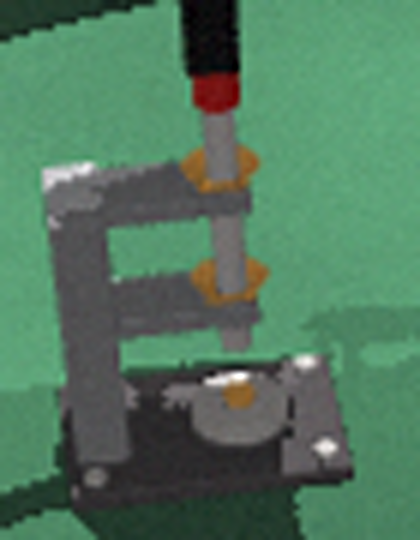

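View pics/side8.png

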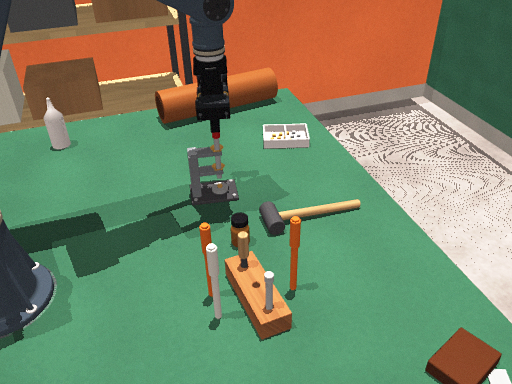

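The foot shows at (236,349) in the crop, against (232,348) predicted for a height of 0.048 m. The rivet top is well below at (240,393), both bushings are spanned, and the bystanders are where they were. Handing in.

```bash
python3 -c "
from rig import hand_in
print(hand_in())"
```

```text
the job is handed in; nothing more can be done
None
```

The punch is out of the block and hanging upright through both bushings, still held in the gripper. I handed the job in at about 12.7 s; no verdict was reported.

- **Foot height:** about 48 mm above the bench, mid-gap, from the tool height. The side view agrees: the foot is at crop row 349, where row 348 is predicted for 48 mm, and it is clear of the rivet.
- **Grip and force:** the opening reads 0.22, about 19 mm on the 20 mm sleeve. The last force was only about the punch's own weight (1.6 N), with no sign of rubbing.
- **Other objects:** in the last side view the two tools, the jar and the mallet look unmoved.
- **Disagreements:** the camera views differed by 1–2 mm. Above the guide, the wrist view showed the punch about 3 mm short in y, so I shifted it 2.7 mm before going in. The top view was blocked by the arm there.

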